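# Find the rocking corner of the roller cradle and press its shim flat

### The arm

A 6-joint arm with a two-finger parallel gripper is mounted at the origin on the work surface. World frame = base frame: x ahead of the robot, y to its left, z up, the work surface at z = 0. Lengths are in mm, angles in rad, forces in N, time in s.
With the tool pointing down it reaches from about 350 to 875 mm from the base axis. Payload 4.2 kg.
Tool frame: the origin (TCP) lies at the very end of the fingers, on their centre line; the grasp point (between the pads) lies 19 mm behind it; z points along the fingers, y is the line along which they close (so a half turn about z gives the same grasp; the last joint's range is limited). The gripper opens to 85 mm and grips with 20 to 120 N. Pads are 22 mm wide; open, the fingers measure 114 mm over their backs; the gripper's body (76 mm by 85 mm) begins 54 mm behind the grasp point. The pads swing forward as they close: fully open they stand 13 mm farther back than shut.
Start: joints at [1.426, 0.385, 0.008, 0, -1.194, -0.259], TCP at [245.539, 574.726, 231.312] pointing down, gripper open.
Joint ranges: [-3.14, 3.14], [-1.21, 2.06], [-1.07, 1.41], [-3.16, 2.05], [-2.99, -0.16], [-3.1, 3.1]. Speed limits (rad/s): [2.79, 2.79, 3.14, 3.14, 3.14, 3.14].

### API

Orientations are given as a unit quaternion [x, y, z, w].
In Python, from bench import arm gives the robot as it stands.
- The arm moves only by the tool servo_tool, never from a script. Its argument "rows" is a list that holds one entry, the list of rows, each a list of 7 numbers: the finger opening in mm, from 0 to 85.4, then the shift along the tool's x, y, z in mm, then the turn, a rotation vector about the tool's x, y, z in rad. A call has 1 to 10 rows; each row is the pose to reach, as a shift and turn from the pose commanded when the call began, along the tool's axes at that moment; what a row does not reach only later rows make up. A row lasts 1/8 s, in which the tool goes at most 62.5 mm and 10.7 degrees, less where a joint would pass 70% of its speed; a pose out of reach is approached as far as the arm can. A call with a gripper value outside its range is refused whole. The fingers move at their own pace and stop on an object; the grip force is fixed at half the most. Time passes only in rows, so rows that repeat a pose let the fingers close. It gives the time, the measured TCP pose, the force, the opening and the grip force at its end, in the units of the state.
- arm.read_state(): the state, without advancing time (a new reading comes with each control period).
- arm.get_image(name): name is "side" or "top" or "wrist"; returns the picture (400x640x3 uint8, red, green, blue); there is no depth.
- arm.camera_params(name): a dict with "intrinsics" (3x3 intrinsics, pixels), "D" ([k1, k2, p1, p2, k3] as OpenCV has them; the pictures are not rectified), "R" (3x3) and "t" (3): a world point X has camera coordinates R X + t. Camera axes: x right, y down, z forward; pixel columns grow to the right and rows downward; lengths in mm; the calibration is good to about 2 mm. A picture is of the moment at which its call begins: read the wrist's pose just before it. camera_params takes no time and is no camera call; for the wrist camera it gives the pose at the moment of the call.
- arm.job_done(): hands the job in; it is judged then, once.
The state is a dict: "clock": time; "joints": joint angles; "joint_vel": joint speeds; "joint_efforts": joint torques, N m; "position": TCP position; "ee_rot": TCP orientation; "contact_force": force on the tool from outside, world axes, zero at the start; "wrist_torque": the same for the moment, N m; "gripper_width": finger opening in mm; "grasp_force": force on a finger pad.
Only numpy, scipy, OpenCV 4.12 (cv2) and the standard library are available. Lean on these libraries where they do the work, as an engineer would, in place of code of your own. Each camera call takes 0.05 s, during which the arm holds its last target. There are 200 camera calls.

### The job

The roller cradle's plate rocks on one of its four feet: press down on its corners one after another, until you find the one that sinks and springs back, and push that corner well down. Then press the brass shim beside that same corner down fully flat, leaving the other three shims standing. Do it all by pressing with the fingertips: do not lift or shift the plate, and leave the gear, the sleeve and the wrench alone.

Things in the scene. Friction and masses are not known exactly. Their poses are not given: they have to be found in the camera images.
- bed: Blue cast bed fixed to the table, 196 (x) x 272 (y) x 10 mm, carrying plate and shims. Origin: centre of its underside, on the table top; x points away from the robot (turned up to 0.25 rad), y left, z up. Blue stops (top 36 mm above the table) stand 2 mm outside the middle of each plate edge; grey seats (tops 21 mm above the table) lie under the shims.
- plate: Loose aluminium plate, 160 x 160 x 10 mm, about 1.8 kg, level on four hidden feet, axes parallel to the bed's. Origin: centre of its underside, 30 mm above the table (top face at 40 mm). Red V-blocks and a steel roller (36 mm across, 100 mm long along y, top 84 mm above the table) are fixed along its middle, within 24 mm of its y axis. Three feet are solid, one is soft; they look alike.
- corner_near_left (a point): The point to press at the plate's near left corner: on the plate's top, right above the foot, 62 mm from the plate's centre in x and 58 mm in y (near = towards the robot, left = +y). Over the soft foot, which is at any one of the four corners, it sinks about 5 mm under some 7 N (starting at about 4 N) and springs back; over a solid foot it gives under 1.5 mm at 15 N.
- corner_near_right (a point): The point to press at the plate's near right corner: on the plate's top, right above the foot, 62 mm from the plate's centre in x and 58 mm in y (near = towards the robot, left = +y). Over the soft foot, which is at any one of the four corners, it sinks about 5 mm under some 7 N (starting at about 4 N) and springs back; over a solid foot it gives under 1.5 mm at 15 N.
- corner_far_left (a point): The point to press at the plate's far left corner: on the plate's top, right above the foot, 62 mm from the plate's centre in x and 58 mm in y (near = towards the robot, left = +y). Over the soft foot, which is at any one of the four corners, it sinks about 5 mm under some 7 N (starting at about 4 N) and springs back; over a solid foot it gives under 1.5 mm at 15 N.
- corner_far_right (a point): The point to press at the plate's far right corner: on the plate's top, right above the foot, 62 mm from the plate's centre in x and 58 mm in y (near = towards the robot, left = +y). Over the soft foot, which is at any one of the four corners, it sinks about 5 mm under some 7 N (starting at about 4 N) and springs back; over a solid foot it gives under 1.5 mm at 15 N.
- leaf_near_left (a point): Point on the top face of the near left brass shim, 32 mm out from its hinge, where to press. The shim is a leaf 30 mm wide, 42 mm long beside the plate's left (+y) edge, hinged 4 mm outside that edge at 23 mm above the table; it starts sloping up outward, its tip about 41 mm above the table, and lies level, its top about 24.5 mm above the table, when flat.
- shim_near_left (a joint): Angle of the near left shim: 0 = standing up (0.4 rad above level), 0.4 = pressed flat. Stiff by friction: takes about 7 N straight down at its leaf point, stays where it is left.
- pin_near_left (a joint): How far (m) the small feeler pin hidden under the plate's near left corner has been pushed down by the plate: about 0 at the start, 0.005 to 0.006 once that corner has rocked fully down; it stays down.
- leaf_near_right (a point): Point on the top face of the near right brass shim, 32 mm out from its hinge, where to press. The shim is a leaf 30 mm wide, 42 mm long beside the plate's right (-y) edge, hinged 4 mm outside that edge at 23 mm above the table; it starts sloping up outward, its tip about 41 mm above the table, and lies level, its top about 24.5 mm above the table, when flat.
- shim_near_right (a joint): Angle of the near right shim: 0 = standing up (0.4 rad above level), 0.4 = pressed flat. Stiff by friction: takes about 7 N straight down at its leaf point, stays where it is left.
- pin_near_right (a joint): How far (m) the small feeler pin hidden under the plate's near right corner has been pushed down by the plate: about 0 at the start, 0.005 to 0.006 once that corner has rocked fully down; it stays down.
- leaf_far_left (a point): Point on the top face of the far left brass shim, 32 mm out from its hinge, where to press. The shim is a leaf 30 mm wide, 42 mm long beside the plate's left (+y) edge, hinged 4 mm outside that edge at 23 mm above the table; it starts sloping up outward, its tip about 41 mm above the table, and lies level, its top about 24.5 mm above the table, when flat.
- shim_far_left (a joint): Angle of the far left shim: 0 = standing up (0.4 rad above level), 0.4 = pressed flat. Stiff by friction: takes about 7 N straight down at its leaf point, stays where it is left.
- pin_far_left (a joint): How far (m) the small feeler pin hidden under the plate's far left corner has been pushed down by the plate: about 0 at the start, 0.005 to 0.006 once that corner has rocked fully down; it stays down.
- leaf_far_right (a point): Point on the top face of the far right brass shim, 32 mm out from its hinge, where to press. The shim is a leaf 30 mm wide, 42 mm long beside the plate's right (-y) edge, hinged 4 mm outside that edge at 23 mm above the table; it starts sloping up outward, its tip about 41 mm above the table, and lies level, its top about 24.5 mm above the table, when flat.
- shim_far_right (a joint): Angle of the far right shim: 0 = standing up (0.4 rad above level), 0.4 = pressed flat. Stiff by friction: takes about 7 N straight down at its leaf point, stays where it is left.
- pin_far_right (a joint): How far (m) the small feeler pin hidden under the plate's far right corner has been pushed down by the plate: about 0 at the start, 0.005 to 0.006 once that corner has rocked fully down; it stays down.
- gear: Bystander: black gear wheel lying flat, 66 mm across, 22 mm high. Origin: centre of its underside.
- sleeve: Bystander: upright steel printing sleeve wrapped in paper, 56 mm across, 110 mm high. Origin: centre of its underside.
- wrench: Bystander: steel wrench lying on the table. Origin: under its middle.
Mind the look-alikes: they are no part of the job. Of the things like the plate, leave any that is blue or orange; of the rest the larger one is meant.

How it is judged (in metres and radians):
On the way, in this order (a step that is already met when the one before it is completed fails the run):
1. the soft corner has been pressed and the plate has rocked down there (value of joint any of pin_near_left, pin_near_right, pin_far_left, pin_far_right above 0.0025 m), for 0.1 s.
2. the shim of the corner that rocked is pressed flat (((value of joint pin_near_left above 0.0025 m and value of joint shim_near_left above 0.33 rad and value of joint each of shim_near_right, shim_far_left, shim_far_right below 0.12 rad) or (value of joint pin_near_right above 0.0025 m and value of joint shim_near_right above 0.33 rad and value of joint each of shim_near_left, shim_far_left, shim_far_right below 0.12 rad) or (value of joint pin_far_left above 0.0025 m and value of joint shim_far_left above 0.33 rad and value of joint each of shim_near_left, shim_near_right, shim_far_right below 0.12 rad) or (value of joint pin_far_right above 0.0025 m and value of joint shim_far_right above 0.33 rad and value of joint each of shim_near_left, shim_near_right, shim_far_left below 0.12 rad))), for 0.2 s.
At the end, for the whole second after the job is handed in: The shim beside the corner that rocked is flat (within 0.07 rad of its stop at 0.4), that corner's feeler pin is down more than 2.5 mm, the other three shims are still up (under 0.12 rad), and the plate lies still and level on its feet (within 6 mm sideways, 4 mm in height, 0.03 rad) (((value of joint pin_near_left above 0.0025 m and value of joint shim_near_left above 0.33 rad and value of joint each of shim_near_right, shim_far_left, shim_far_right below 0.12 rad) or (value of joint pin_near_right above 0.0025 m and value of joint shim_near_right above 0.33 rad and value of joint each of shim_near_left, shim_far_left, shim_far_right below 0.12 rad) or (value of joint pin_far_left above 0.0025 m and value of joint shim_far_left above 0.33 rad and value of joint each of shim_near_left, shim_near_right, shim_far_right below 0.12 rad) or (value of joint pin_far_right above 0.0025 m and value of joint shim_far_right above 0.33 rad and value of joint each of shim_near_left, shim_near_right, shim_far_left below 0.12 rad)) and horizontal distance between plate and bed below 0.006 m and z of plate in the frame of bed between 0.026 and 0.034 m and angle between plate's own z axis and vertical below 0.03 rad and linear speed of plate below 0.02 m/s); the robot touches nothing.
It fails at once if a shim is pressed at a corner that has not been found to rock ((value of joint pin_near_left below 0.0025 m and value of joint shim_near_left above 0.12 rad) or (value of joint pin_near_right below 0.0025 m and value of joint shim_near_right above 0.12 rad) or (value of joint pin_far_left below 0.0025 m and value of joint shim_far_left above 0.12 rad) or (value of joint pin_far_right below 0.0025 m and value of joint shim_far_right above 0.12 rad)).
It fails at once if the plate is lifted (z of plate in the frame of bed above 0.04 m).
It fails at once if the gear is moved (distance of gear from where it was at the start of the episode above 0.02 m).
It fails at once if the sleeve is moved (distance of sleeve from where it was at the start of the episode above 0.02 m).
It fails at once if the wrench is moved (distance of wrench from where it was at the start of the episode above 0.02 m).
It also fails if it takes over 54 s, if anything falls off the work surface, if the arm or the gripper's body presses on something with over 40 N, if the wrist force passes 120 N, or if a joint passes its speed limit or range.

## Working session

There is one attempt and no reset: what is moved stays moved. The work goes in short steps, Python scripts to look and compute and a tool call to move; the robot and the scene stay as the last step left them, time stands still between calls to the robot, and variables do not carry over. Pictures are saved under pics/ and viewed, at most 10 in all, crops included, and the job is handed in when it is done.

Besides the shell and the picture viewer there is one more tool, called after "Emit:" as name(argument=value, ...), one argument or row to a line, values as JSON. servo_tool: Moves the arm, as the interface text tells. Its arguments: {"type":"object","properties":{"rows":{"type":"array"}},"required":["rows"]}

```bash
mkdir -p pics; python3 - <<'E'
from bench import arm
import cv2,numpy as np
s=arm.read_state();print(s)
for n in("top","side"):
    im=arm.get_image(n);cv2.imwrite(f"pics/{n}0.png",im[:,:,::-1])
    p=arm.camera_params(n);print(n,p)
E
```

```text
{'clock': 0.0, 'joints': array([ 1.42560247e+00,  3.85548422e-01,  6.60867694e-03, -5.27999628e-04,
       -1.19398765e+00, -2.58586674e-01]), 'joint_vel': array([-2.56893200e-04,  1.10984545e-03, -7.85316763e-05,  1.52314016e-03,
        2.03171577e-03, -9.66530502e-04]), 'joint_efforts': array([-8.30009367e-05, -3.92292058e+01,  1.88392532e+01,  4.18630064e+00,
       -4.63417004e-03,  5.86631501e-06]), 'position': array([245.31274734, 574.20015319, 230.21547687]), 'ee_rot': array([ 9.79669168e-01, -2.00616862e-01, -1.84601190e-04,  1.07772357e-03]), 'contact_force': array([-0.59692865,  0.20119516,  0.3467445 ]), 'wrist_torque': array([-0.0053709 , -0.0071698 ,  0.05003127]), 'grasp_force': 0.0, 'gripper_width': 85.24287574709675}
top {'intrinsics': array([[384.5251155 ,   0.        , 322.4959379 ],
       [  0.        , 384.5251155 , 199.71460155],
       [  0.        ,   0.        ,   1.        ]]), 'D': array([0.00140458, 0.        , 0.        , 0.        , 0.        ]), 'R': array([[-0.00542163, -0.99998308,  0.00210891],
       [-0.99329029,  0.00514169, -0.11553337],
       [ 0.11552057, -0.00272114, -0.99330136]]), 't': array([  -7.34280656,  579.73421165, 1081.52099036])}
side {'intrinsics': array([[423.13063829,   0.        , 317.62512738],
       [  0.        , 423.13063829, 206.50173611],
       [  0.        ,   0.        ,   1.        ]]), 'D': array([0.02328857, 0.        , 0.        , 0.        , 0.        ]), 'R': array([[ 0.90612725, -0.42252103,  0.0202334 ],
       [-0.24769169, -0.5687523 , -0.78432752],
       [ 0.34290266,  0.70568889, -0.6200169 ]]), 't': array([-512.84327214,  180.55083599,  845.62173274])}
```

View pics/top0.png

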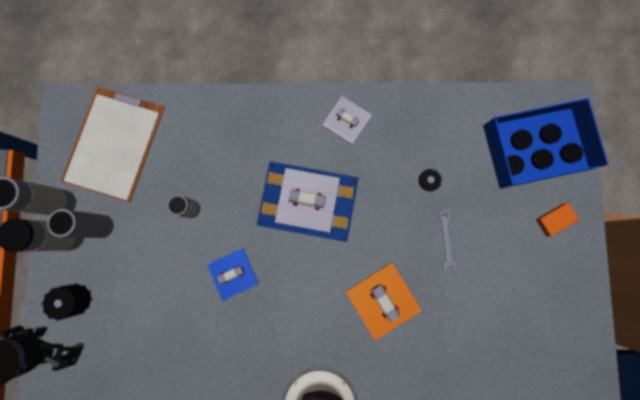

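View pics/side0.png

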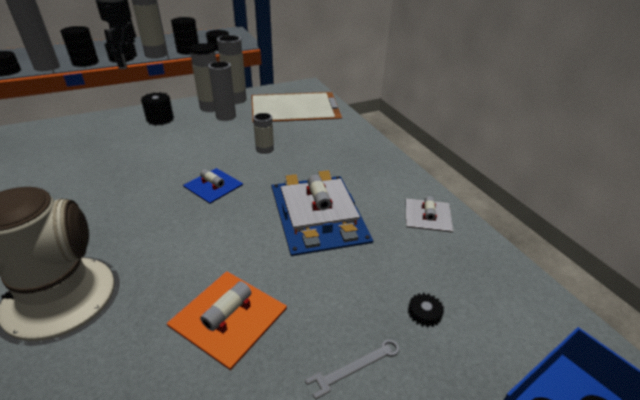

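Plate-like candidates in the top view are white on the blue bed (307,201), small white (347,119), blue (232,275) and orange (384,301). The larger non-blue, non-orange one is at (307,201), with the shims around it. I'll measure it and confirm in a crop.

```bash
cat >h.py <<'E'
from bench import arm
import cv2,numpy as np
def ray(n,px,z,p=None):
    p=p or arm.camera_params(n)
    u=cv2.undistortPoints(np.array(px,float).reshape(-1,1,2),p["intrinsics"],p["D"]).reshape(-1,2)
    d=np.c_[u,np.ones(len(u))]@p["R"]; c=-p["R"].T@p["t"]
    return c+d*((z-c[2])/d[:,2])[:,None]
E
python3 - <<'E'
from h import *
for n,(cx,cy),w in(("top",(307,201),70),("side",(322,213),65)):
    im=cv2.imread(f"pics/{n}0.png");x0,y0=cx-w,cy-w
    c=im[y0:cy+w,x0:cx+w]
    b=cv2.resize(c,(400,400),interpolation=cv2.INTER_CUBIC)
    globals()[n]=b
    hsv=cv2.cvtColor(im,cv2.COLOR_BGR2HSV);H,S,V=[hsv[:,:,i].astype(int) for i in range(3)]
    roi=np.zeros(H.shape,bool);roi[y0:cy+w,x0:cx+w]=1
    for nm,m,z in(("white",(S<60)&(V>150),40),("blue+all",((H>100)&(H<125)&(S>140)),10),("brass",(H>8)&(H<28)&(S>90),33)):
        m=(m&roi).astype(np.uint8)
        cs=[k for k in cv2.findContours(m,0,1)[0] if cv2.contourArea(k)>15]
        if nm!="brass": cs=[max(cs,key=cv2.contourArea)]
        for k in cs:
            W=ray(n,k.reshape(-1,2),z)[:,:2].astype(np.float32)
            r=cv2.minAreaRect(W);print(n,nm,np.round(r[0],1),np.round(r[1],1),round(r[2],1),"px",k.reshape(-1,2).mean(0).round())
cv2.imwrite("pics/crop.png",np.hstack([top,side]))
E
```

```text
top white [580.4  34. ] [158.5 158.4] 79.2 px [307. 200.]
top blue+all [579.6  34.1] [268.2 191.9] 79.1 px [316. 202.]
top brass [515.5 -61.1] [37.9 28. ] 80.2 px [340. 222.]
top brass [555.3 145.9] [38.7 28.6] 77.2 px [268. 208.]
top brass [603.8 -77.7] [38.2 28.6] 83.3 px [346. 191.]
top brass [643.4 129.3] [39.1 28.9] 78.3 px [275. 178.]
side white [584.3  37.6] [160.2 156. ] 78.9 px [318. 201.]
side blue+all [581.3  30.4] [272.9 193. ] 79.0 px [315. 229.]
side brass [519.3 -55.3] [36.4 29. ] 85.0 px [310. 233.]
side brass [607.  -77.5] [24.4 30.7] 83.0 px [348. 227.]
side brass [561.2 156. ] [46.  28.9] 75.3 px [292. 179.]
side brass [650.  137.5] [43.9 28.5] 71.8 px [325. 175.]
```

View pics/crop.png

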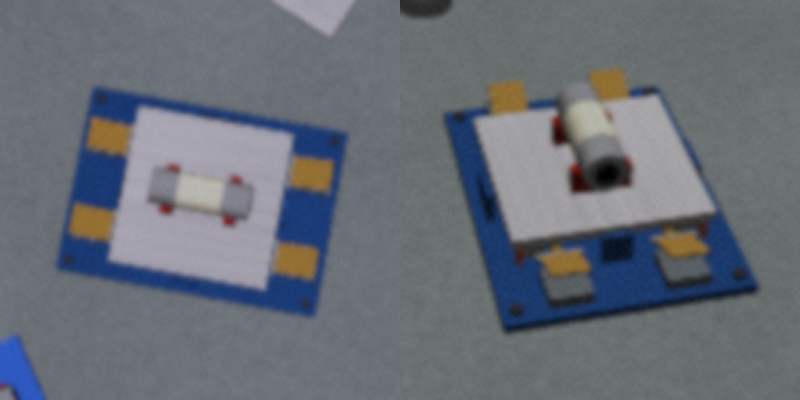

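Confirmed. The bed and plate centre is at about (580.5, 34), with a yaw of about -0.19. Next I'll work out the press points and the first shift.

```bash
cat >>h.py <<'E'
from scipy.spatial.transform import Rotation as Ro
C=np.array([580.5,34.]);yaw=np.radians(-10.9)
M=np.array([[np.cos(yaw),-np.sin(yaw)],[np.sin(yaw),np.cos(yaw)]])
P={}
for a,sx in(("near",-1),("far",1)):
    for b,sy in(("left",1),("right",-1)):
        P[f"{a}_{b}"]=C+M@[62*sx,58*sy]
Rt=Ro.from_euler("z",yaw)*Ro.from_euler("x",np.pi)  # tool x along plate x, z down
def shift(frm,Rf,to): return np.round(Rf.inv().apply(np.array(to,float)-frm),1)
E
python3 - <<'E'
from h import *
print(P)
s=arm.read_state();R0=Ro.from_quat([9.79669168e-01, -2.00616862e-01,0,0])
print(shift([245.5,574.7,231.3],R0,[*P["near_left"],80]),(R0.inv()*Rt).as_rotvec())
for b in([515.5,-61.1],[555.3,145.9],[603.8,-77.7],[643.4,129.3]):print(np.round(M.T@(np.array(b)-C),1))
E
```

```text
{'near_left': array([530.58609551, 102.6775228 ]), 'near_right': array([508.65102412, -11.22968787]), 'far_left': array([652.34897588,  79.22968787]), 'far_right': array([630.41390449, -34.6775228 ])}
[447.7 322.  151.3] [-1.21998118e-16  1.30874601e-17 -2.13734443e-01]
[ -45.8 -105.7]
[-45.9 105.1]
[  44.  -105.3]
[ 43.7 105.5]
```

Emit:
servo_tool(
  rows=[
    [[0,60,43,10,0,0,-0.1],[0,120,86,20,0,0,-0.214],[0,180,129,30,0,0,-0.214],[0,240,172,50,0,0,-0.214],[0,300,216,70,0,0,-0.214],[0,350,252,90,0,0,-0.214],[0,400,288,110,0,0,-0.214],[0,448,322,130,0,0,-0.214],[0,448,322,151,0,0,-0.214],[0,448,322,151,0,0,-0.214]],
  ],
)

```text
clock: 1.35
position: [530.3, 99.3, 77.5]
ee_rot: [0.995, -0.097, -0.002, 0.001]
contact_force: [-0.0, 0.3, 0.8]
gripper_width: 0.0
grasp_force: 0.0
```

Emit:
servo_tool(
  rows=[
    [[0,0,0,20,0,0,0],[0,0,0,30,0,0,0],[0,0,0,30,0,0,0],[0,0,0,30,0,0,0]],
  ],
)

```text
clock: 1.85
position: [531.4, 103.4, 51.1]
ee_rot: [0.996, -0.094, 0.001, -0.0]
contact_force: [0.4, -0.2, -0.2]
gripper_width: -0.2
grasp_force: 0.0
```

```bash
python3 - <<'E'
from h import *
print(arm.read_state()["position"])
cv2.imwrite("pics/side1.png",cv2.resize(arm.get_image("side")[140:270,250:400,::-1],(690,598),interpolation=cv2.INTER_CUBIC))
E
```

```text
[531.37348025 103.35357859  51.08929804]
```

View pics/side1.png

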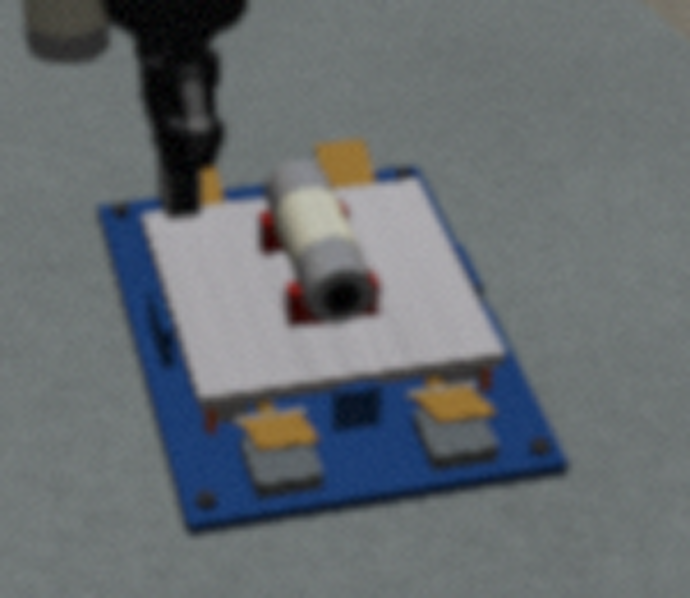

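The crop shows the fingertip just above the plate's near-left corner, at crop (180,210), with the shims untouched. I'll press there gradually.

Emit:
servo_tool(
  rows=[
    [[0,0,0,8,0,0,0],[0,0,0,11,0,0,0],[0,0,0,13,0,0,0],[0,0,0,13,0,0,0]],
  ],
)

```text
clock: 2.4
position: [530.8, 102.7, 40.0]
ee_rot: [0.996, -0.094, 0.0, 0.0]
contact_force: [-7.2, 0.2, 17.9]
gripper_width: 0.0
grasp_force: 9.5
```

Near-left is solid (18 N at z 40). Next is near-right.

Emit:
servo_tool(
  rows=[
    [[0,0,0,-12,0,0,0],[0,0,55,-15,0,0,0],[0,0,116,-15,0,0,0],[0,0,116,-10,0,0,0],[0,0,116,-5,0,0,0],[0,0,116,-2,0,0,0],[0,0,116,0,0,0,0],[0,0,116,0,0,0,0]],
  ],
)

```text
clock: 3.4
position: [509.5, -10.7, 40.0]
ee_rot: [0.996, -0.093, 0.0, 0.001]
contact_force: [-5.7, -0.9, 21.0]
gripper_width: 0.1
grasp_force: 10.5
```

Near-right is solid too. Next is far-right: I'll raise above the roller and shift +124 in x.

Emit:
servo_tool(
  rows=[
    [[0,0,0,-30,0,0,0],[0,0,0,-65,0,0,0],[0,60,0,-65,0,0,0],[0,124,0,-65,0,0,0],[0,124,0,-40,0,0,0],[0,124,0,-15,0,0,0],[0,124,0,-8,0,0,0],[0,124,0,-3,0,0,0],[0,124,0,0,0,0,0],[0,124,0,0,0,0,0]],
  ],
)

```text
clock: 4.65
position: [631.5, -34.0, 39.2]
ee_rot: [0.996, -0.094, 0.001, -0.0]
contact_force: [-2.6, 1.6, 5.4]
gripper_width: 0.1
grasp_force: 2.6
```

Only 5.4 N here, so it may be the soft corner. I'll push further.

Emit:
servo_tool(
  rows=[
    [[0,0,0,2,0,0,0],[0,0,0,4,0,0,0],[0,0,0,4,0,0,0]],
  ],
)

```text
clock: 5.03
position: [631.7, -34.3, 36.1]
ee_rot: [0.996, -0.094, 0.001, -0.0]
contact_force: [-2.9, 1.7, 8.0]
gripper_width: -0.1
grasp_force: 3.7
```

It sinks to 36 mm at 8 N, so far-right is soft. Pushing it well down.

Emit:
servo_tool(
  rows=[
    [[0,0,0,2,0,0,0],[0,0,0,4,0,0,0],[0,0,0,4,0,0,0],[0,0,0,4,0,0,0]],
  ],
)

```text
clock: 5.52
position: [631.9, -34.4, 35.1]
ee_rot: [0.996, -0.094, 0.002, 0.0]
contact_force: [-8.6, 2.2, 20.5]
gripper_width: 0.1
grasp_force: 10.0
```

Bottomed at 35.1 mm, 20 N. Now release and go to the far-right shim.

Emit:
servo_tool(
  rows=[
    [[0,0,0,-15,0,0,0],[0,0,0,-32,0,0,0],[0,-17,56,-32,0,0,0],[0,-17,56,-32,0,0,0],[0,-17,56,-20,0,0,0],[0,-17,56,-14,0,0,0],[0,-17,56,-14,0,0,0]],
  ],
)

```text
clock: 6.4
position: [603.4, -85.9, 42.0]
ee_rot: [0.996, -0.094, -0.001, 0.0]
contact_force: [0.4, 0.3, -0.0]
gripper_width: 0.2
grasp_force: 0.0
```

```bash
python3 - <<'E'
from h import *
p=arm.read_state()["position"];print(p,M.T@(p[:2]-C))
cv2.imwrite("pics/side2.png",cv2.resize(arm.get_image("side")[140:270,250:400,::-1],(690,598),interpolation=cv2.INTER_CUBIC))
E
```

```text
[603.36789233 -85.86508402  42.04123392] [  45.12126728 -113.37834937]
```

View pics/side2.png

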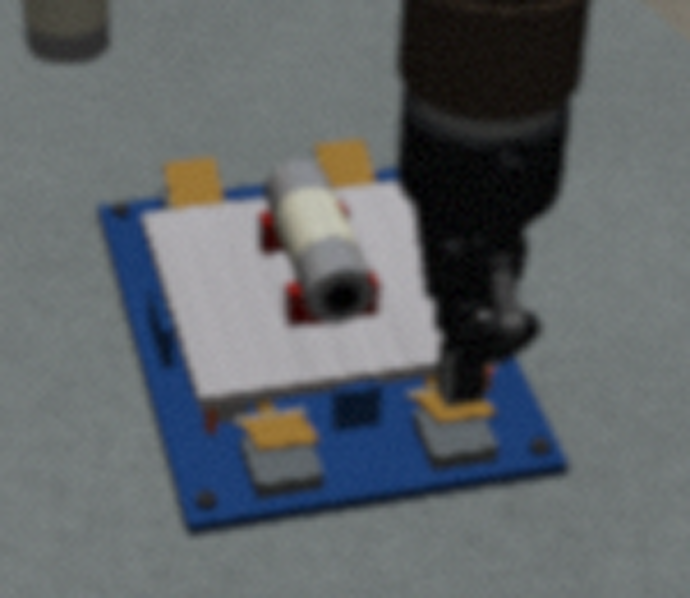

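The fingertip is over the far-right shim, at crop (462,395), and the other three shims are still standing. Pressing it now.

Emit:
servo_tool(
  rows=[
    [[0,0,0,5,0,0,0],[0,0,0,10,0,0,0],[0,0,0,15,0,0,0],[0,0,0,19,0,0,0],[0,0,0,21,0,0,0],[0,0,0,21,0,0,0]],
  ],
)

```text
clock: 7.2
position: [604.5, -87.8, 24.4]
ee_rot: [0.996, -0.094, 0.001, 0.001]
contact_force: [-1.4, -4.8, 9.3]
gripper_width: -0.2
grasp_force: 4.7
```

Emit:
servo_tool(
  rows=[
    [[0,0,0,2,0,0,0],[0,0,0,2,0,0,0],[0,0,0,2,0,0,0]],
  ],
)

```text
clock: 7.58
position: [604.6, -87.7, 24.2]
ee_rot: [0.996, -0.094, 0.001, 0.001]
contact_force: [-4.4, -4.0, 18.1]
gripper_width: 0.1
grasp_force: 9.0
```

On the stop at 24.2 mm with 18 N, so the shim is flat. Retracting.

Emit:
servo_tool(
  rows=[
    [[0,0,0,-20,0,0,0],[0,0,0,-60,0,0,0],[0,0,0,-120,0,0,0],[0,-60,0,-160,0,0,0],[0,-120,0,-160,0,0,0],[0,-180,0,-160,0,0,0],[0,-180,0,-160,0,0,0],[0,-180,0,-160,0,0,0]],
  ],
)

```text
clock: 8.57
position: [427.4, -52.3, 181.0]
ee_rot: [0.996, -0.094, 0.001, -0.0]
contact_force: [0.2, -0.2, 0.6]
gripper_width: 0.1
grasp_force: 0.0
```

```bash
python3 - <<'E'
from h import *
print(arm.read_state()["contact_force"])
cv2.imwrite("pics/side3.png",cv2.resize(arm.get_image("side")[140:270,250:400,::-1],(690,598),interpolation=cv2.INTER_CUBIC))
E
```

```text
[ 0.16440172 -0.17652683  0.64757075]
```

View pics/side3.png

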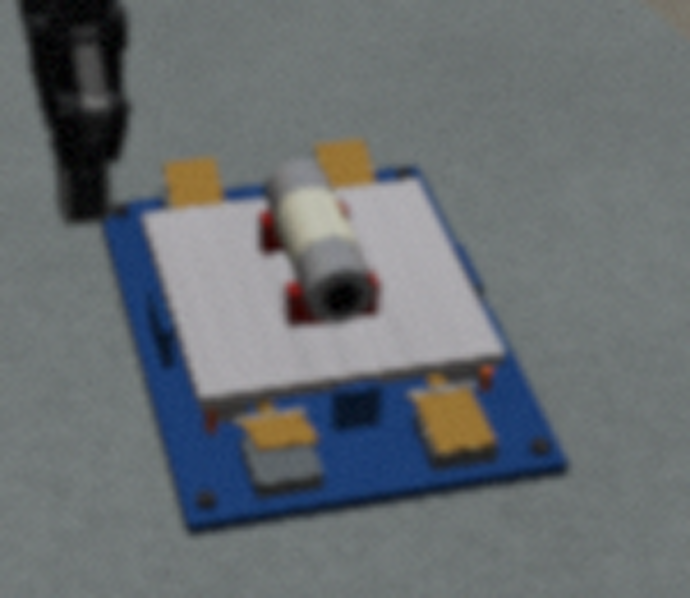

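The far-right shim at crop (455,425) lies flat on its seat, the other three stand, the plate is level and the arm is clear.

```bash
python3 -c "
from bench import arm
print(arm.job_done())"
```

```text
the job is handed in; nothing more can be done
None
```

The far-right corner was the soft one: I pushed it down about 5 mm and pressed its shim flat, the other three shims are still standing, and the job is handed in (no verdict was returned).

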